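Turn and present a loose trackball ball to the side-view microscope

TASK

Take the steel dish with the loose red ball by its blue handle and lift it straight up off the free-spinning turntable as it stands, then, in the air, turn it about a quarter turn either way so that the open side of its handle arch, not the strap, faces the microscope. Keep it level and move gently so that the ball stays in the middle, and touch neither the ball, the microscope nor the other things on the bench. Finish still holding the dish, steady and level, with the ball centred on the lens axis 8 cm in front of the lens.

Things in the scene. Friction and masses are not known exactly. Their poses are not given: they have to be found in the camera images.
- dish: shallow round steel dish, 103 mm across, rim 16 mm high, 0.16 kg, loose on the turntable. Origin: centre of underside, z up. Inside: spherical hollow, radius 120 mm, lowest point 5 mm above the underside. A rigid arch handle of 16 mm wide strap spans it: uprights at x = -53 and +53 mm, level top along x at 80 mm height; its open sides face +y and -y. A half turn looks the same
- dish_grip (a point): centre of the blue plastic grip in the middle of the arch, 80 mm above the dish's underside; the grip is 56 mm long along the dish's x, 14 mm thick along the dish's y, 20 mm high (its underside is 31 mm above the top of the ball); pinch it from above across the 14 mm
- dish_seat (a point): point in the dish where the ball's centre lies when the ball is in the middle (22 mm above the dish's underside, on its axis)
- ball_center (a point): centre of the glossy red ball, 34 mm across, 45 g, lying loose in the dish; it rolls if the dish is tilted or jerked
- microscope: white and black digital microscope clamped level on a fixed low stand (base plate 110 x 96 mm, post to 214 mm high). Origin: under the stand; its own -x axis is the viewing direction, its barrel (up to 42 mm across) lies along x with its axis 150 mm above the bench. Turned a little differently each time
- lens (a point): centre of the front face of the lens, at the -x end of the barrel, 150 mm above the bench
- focus (a point): where the ball's centre must be held: on the lens axis, 80 mm in front of the lens, 150 mm above the bench
- turntable: bench turntable, 236 mm across, its rubber top 34 mm above the bench; the black foot is fixed, the aluminium platter turns freely with almost no friction. Origin: on the bench under its axis. The dish stands off its centre, on the left half as seen from the robot, with a jar and a loupe on the right half
- jar: small paste jar with yellow lid, 36 mm across, 33 mm high, loose on the turntable; origin: centre of underside. Riding round a little with the turntable does no harm; knocking it over does
- loupe: black loupe, 36 mm across, 30 mm high, loose on the turntable; origin: centre of underside. As for the jar
- solvent: white solvent bottle with red cap, 77 mm across, 212 mm high, loose at the back; origin: centre of underside; leave alone
- swabs: white cup with swabs, 54 mm across, 135 mm high, loose at the back; origin: centre of underside; leave alone
- tape: roll of orange tape lying flat, 60 mm across, 12 mm high, loose; origin: centre of underside; leave alone
- trackball: the emptied panel trackball unit, black with a square aluminium flange 78 x 78 mm, 35 mm high, loose near the front edge; origin: centre of underside; leave alone

How it is judged:
By the outcome, as a careful person would: the job done as asked, in the order asked, and still so for the second after the job is handed in, while the arm keeps its last pose, push and grip.
It also fails if it takes over 54 s, if anything falls off the work surface, if the arm or the gripper's body presses on something with over 40 N, if the wrist force passes 120 N, or if a joint passes its speed limit or range.

ROBOT

A 6-joint arm with a two-finger parallel gripper is mounted at the origin on a cart in front of the work surface, level with it; the furniture and walls round the work are solid. World frame = base frame: x ahead of the robot, y to its left, z up, the work surface at z = 0. Lengths are in m, angles in rad, forces in N, time in s.
With the tool pointing down it reaches from about 0.25 to 0.725 m from the base axis. Payload 4 kg.
Tool frame: the origin (TCP) lies midway between the tips of the shut fingers; the grasp point (between the pads) lies 19 mm behind it; z points along the fingers, y is the line along which they close (so a half turn about z gives the same grasp; the last joint's range is limited). The gripper opens to 85 mm and grips with 20 to 120 N. Pads are 22 mm wide; open, the fingers measure 114 mm over their backs; the gripper's body (76 mm by 85 mm) begins 54 mm behind the grasp point. The pads swing forward as they close: fully open they stand 13 mm farther back than shut.
Start: joints at [-1.337, 0.241, 0.005, 1.335, 0, 1.571], TCP at [0.116, -0.486, 0.231] pointing down, gripper open.
Joint ranges: [-2.72, 2.72], [-1.05, 1.87], [-1.09, 1.28], [-1.99, 2.15], [-1.42, 1.44], [-3.14, 3.14]. Speed limits (rad/s): [2.79, 2.79, 3.14, 3.14, 3.14, 3.14].

INTERFACE

Orientations are given as a unit quaternion [x, y, z, w].
In Python, from workcell import bot gives the robot as it stands.
- The arm moves only by the tool play_rows, never from a script. Its argument "moves" is a list of rows, each a list of 3 entries, a list of its own where there are three numbers: the opening, from -1 (shut) to 1 (fully open), then the shift along the tool's x, y, z in cm, then the turn, a rotation vector about the tool's x, y, z in rad. A call has 1 to 12 rows; each row shifts and turns the commanded pose from where the row before left it, along the tool's axes as they then stand; what a row does not reach is not made up. A row lasts 1/12 s, in which the tool goes at most 41.7 mm and 7.16 degrees, less where a joint would pass 70% of its speed; a pose out of reach is approached as far as the arm can. A call is refused whole if a number of a shift passes 4.17 or a number of a turn 0.125, either way. A call with a gripper value outside its range is refused whole. The fingers move at their own pace and stop on an object; the grip force is fixed at half the most. Time passes only in rows, so rows that do not move let the fingers close. It gives the time, the measured TCP pose, the force and the opening at its end, in the units of the state.
- bot.get_obs(): the state, without advancing time (a new reading comes with each control period).
- bot.camera(name): name is "scene" or "top" or "wrist"; returns (picture, depth): 384x512x3 uint8, red, green, blue; 384x512 float32, m along the optical axis (not along the pixel's ray), 0 where there is no reading.
- bot.camera_info(name): a dict with "K" (3x3 intrinsics, pixels), "world_from_camera" (4x4, takes a point from camera to world coordinates); the wrist camera has in their place "T_tool_cam" (4x4, takes a point from camera to tool coordinates, whose origin is the TCP and whose axes are the flange's). Camera axes: x right, y up, looking along -z (the intrinsics and any distortion apply to the point x, -y, -z); pixel columns grow to the right and rows downward; lengths in m; the calibration is good to about 2 mm. The wrist camera is an equidistant fisheye: a pixel r from the principal point sees the ray r / f radians off the axis. A picture is of the moment at which its call begins: read the wrist's pose just before it. camera_info takes no time and is no camera call.
- bot.job_done(): hands the job in, once; it reports no verdict.
The state is a dict: "clock": time; "joint_pos": joint angles; "joint_vel": joint speeds; "tau": joint torques, N m; "eef_pos": TCP position; "tool_rot": TCP orientation; "ft_force": force on the tool from outside, world axes, zero at the start; "ft_torque": the same for the moment, N m; "grip_width": finger opening in m.
Only numpy, scipy, OpenCV 4.12 (cv2) and the standard library are available. Lean on these libraries where they do the work, as an engineer would, in place of code of your own. Each camera call takes 0.05 s, during which the arm holds its last target. There are 200 camera calls.

## Working session

There is one attempt and no reset: what is moved stays moved. The work goes in short steps, Python scripts to look and compute and a tool call to move; the robot and the scene stay as the last step left them, time stands still between calls to the robot, and variables do not carry over. Pictures are saved under pics/ and viewed, on a budget of 10 in all, crops included, one or two more only if the job needs it, and the job is handed in when it is done.

Besides the shell and the picture viewer there is one more tool, called after ">>>" in YAML: its name, and indented under it one key for each argument. play_rows: Moves the arm, as the interface text tells. Its arguments: {"type":"object","properties":{"moves":{"type":"array"}},"required":["moves"]}

```bash
mkdir -p pics; cat > h.py <<'E'
import numpy as np,cv2
from workcell import bot
def cam(n):
    im,d=bot.camera(n);return im,d
def save(n,im):cv2.imwrite(f'pics/{n}.png',cv2.cvtColor(im,cv2.COLOR_RGB2BGR))
def pts(n,d):
    i=bot.camera_info(n);K=np.array(i['K']);T=np.array(i['world_from_camera'])
    v,u=np.mgrid[:d.shape[0],:d.shape[1]]
    p=np.stack([(u-K[0,2])/K[0,0]*d,-(v-K[1,2])/K[1,1]*d,-d],-1)
    P=p@T[:3,:3].T+T[:3,3];P[d==0]=np.nan;return P
E
python3 - <<'E'
from h import *
for n in('scene','top'):
    im,d=cam(n);save(n+'0',im);np.savez(n+'0.npz',im=im,d=d,P=pts(n,d))
    print({k:np.round(v,3).tolist() if not isinstance(v,str) else v for k,v in bot.camera_info(n).items()})
print(bot.camera_info('wrist'))
print(bot.get_obs())
E
```

```text
{'K': [[491.807, 0.0, 253.167], [0.0, 491.807, 192.131], [0.0, 0.0, 1.0]], 'world_from_camera': [[-0.78, 0.247, -0.575, -0.028], [-0.625, -0.339, 0.703, 0.673], [-0.021, 0.908, 0.419, 0.542], [0.0, 0.0, 0.0, 1.0]]}
{'K': [[354.967, 0.0, 264.209], [0.0, 354.967, 191.112], [0.0, 0.0, 1.0]], 'world_from_camera': [[-0.006, 0.997, -0.077, 0.493], [-0.999, -0.003, 0.033, -0.014], [0.032, 0.077, 0.996, 0.953], [0.0, 0.0, 0.0, 1.0]]}
{'K': array([[297.31863964,   0.        , 255.34773825],
       [  0.        , 297.31863964, 191.34086125],
       [  0.        ,   0.        ,   1.        ]]), 'T_tool_cam': array([[-3.60940899e-04,  9.47741918e-01,  3.19037814e-01,
         8.18756833e-02],
       [ 9.99999928e-01,  3.80483675e-04,  1.06741169e-06,
        -1.12052183e-03],
       [-1.20377049e-04,  3.19037792e-01, -9.47741986e-01,
        -1.43499850e-01],
       [ 0.00000000e+00,  0.00000000e+00,  0.00000000e+00,
         1.00000000e+00]])}
{'clock': 0.1, 'joint_pos': array([-1.33701573e+00,  2.41326343e-01,  3.87822891e-03,  1.33519045e+00,
        2.19209213e-05,  1.57079352e+00]), 'joint_vel': array([ 0.00097849, -0.00235076,  0.0036807 , -0.00041071, -0.00088408,
       -0.0005237 ]), 'tau': array([ 4.65111098e-04, -3.73136866e+01,  2.53010166e+01,  1.08653677e-02,
        3.42816293e-05,  1.62277667e-05]), 'eef_pos': array([ 0.11570698, -0.48585993,  0.23051497]), 'tool_rot': array([ 9.93175520e-01,  1.16625627e-01, -9.65381361e-05, -9.16113755e-04]), 'ft_force': array([-1.28392392,  0.88842054, -0.11542292]), 'ft_torque': array([ 0.01972109, -0.06099467,  0.0073146 ]), 'grip_width': 0.08520729592640855}
```

View pics/scene0.png

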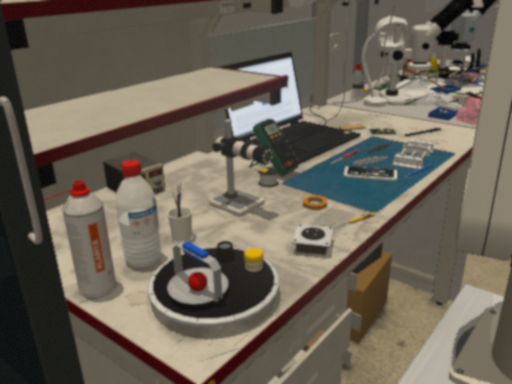

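View pics/top0.png

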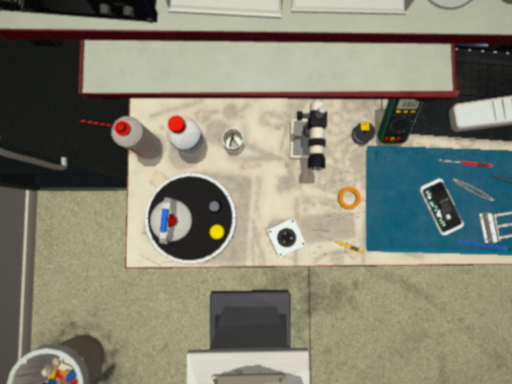

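```bash
python3 - <<'E'
from h import *
t=np.load('top0.npz');s=np.load('scene0.npz')
a=cv2.resize(t['im'][85:270,130:360],None,fx=3.2,fy=3.2,interpolation=cv2.INTER_CUBIC)
save('topc',a[:600,:736])
b=cv2.resize(s['im'][110:340,130:330],None,fx=2.6,fy=2.6,interpolation=cv2.INTER_CUBIC)
save('scenec',b)
P=t['P'];im=t['im'].astype(int)
hsv=cv2.cvtColor(t['im'],cv2.COLOR_RGB2HSV);H,S,V=hsv[...,0],hsv[...,1],hsv[...,2]
def rep(n,m):
    v,u=np.nonzero(m);p=P[m];p=p[~np.isnan(p[:,0])]
    print(n,m.sum(),u.mean().round(1),v.mean().round(1),np.nanmedian(p,0).round(3),p.min(0).round(3),p.max(0).round(3))
box=np.zeros_like(H,bool);box[170:270,140:240]=1
blue=box&(H>100)&(H<130)&(S>120)
red=box&((H<8)|(H>172))&(S>120)&(V>80)
rep('blue',blue);rep('red',red);rep('yel',box&(H>20)&(H<35)&(S>120))
pb=P[blue];pb=pb[(pb[:,2]>.09)];xy=pb[:,:2];c=xy.mean(0);w,v=np.linalg.eigh(np.cov((xy-c).T));print('grip',pb.mean(0),v[:,1],np.sqrt(w*12))
# barrel
bx=np.zeros_like(box);bx[96:180,285:335]=1
m=bx&(P[...,2]>.135)&(P[...,2]<.2)
rep('barrel',m)
q=P[m]
for x in np.arange(.45,.8,.015):
    k=(abs(q[:,0]-x)<.0075)
    if k.sum()>3:print(x.round(3),k.sum(),q[k].min(0).round(3),q[k].max(0).round(3))
# turntable
rim=box&(P[...,2]>.02)&(P[...,2]<.05);rep('tt',rim)
o=bot.get_obs
E
```

```text
blue 123 163.6 220.1 [0.491 0.192 0.122] [0.466 0.185 0.119] [0.517 0.201 0.126]
red 83 171.6 220.4 [0.491 0.186 0.068] [0.476 0.176 0.056] [0.503 0.195 0.115]
yel 223 216.4 231.3 [0.463 0.077 0.065] [0.441 0.058 0.028] [0.483 0.101 0.069]
grip [0.49078284 0.19232115 0.12238988] [-0.99561033  0.09359526] [0.01251522 0.05211609]
barrel 1189 315.7 135.2 [ 0.685 -0.157  0.164] [ 0.605 -0.183  0.136] [ 0.767 -0.116  0.198]
0.6 36 [ 0.605 -0.178  0.136] [ 0.607 -0.144  0.17 ]
0.615 123 [ 0.608 -0.179  0.151] [ 0.622 -0.14   0.171]
0.63 106 [ 0.623 -0.179  0.147] [ 0.637 -0.14   0.173]
0.645 99 [ 0.638 -0.178  0.146] [ 0.652 -0.145  0.167]
0.66 118 [ 0.653 -0.18   0.147] [ 0.667 -0.141  0.17 ]
0.675 99 [ 0.668 -0.181  0.148] [ 0.682 -0.142  0.171]
0.69 95 [ 0.683 -0.179  0.15 ] [ 0.697 -0.146  0.167]
0.705 145 [ 0.698 -0.183  0.136] [ 0.712 -0.143  0.173]
0.72 185 [ 0.713 -0.183  0.141] [ 0.727 -0.116  0.198]
0.735 81 [ 0.728 -0.183  0.148] [ 0.742 -0.116  0.192]
0.75 74 [ 0.743 -0.179  0.145] [ 0.757 -0.148  0.167]
0.765 28 [ 0.758 -0.176  0.152] [ 0.767 -0.151  0.164]
tt 5774 190.9 217.9 [0.498 0.144 0.033] [0.381 0.029 0.021] [0.613 0.264 0.05 ]
```

View pics/topc.png

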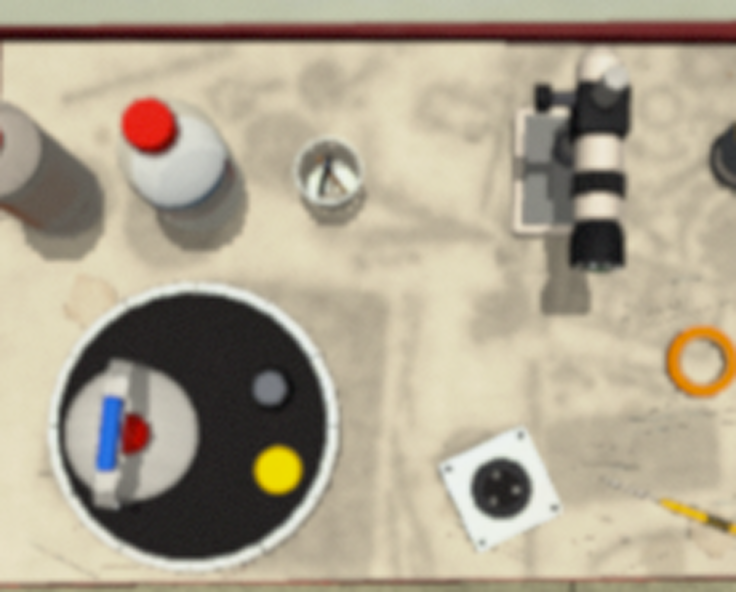

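View pics/scenec.png

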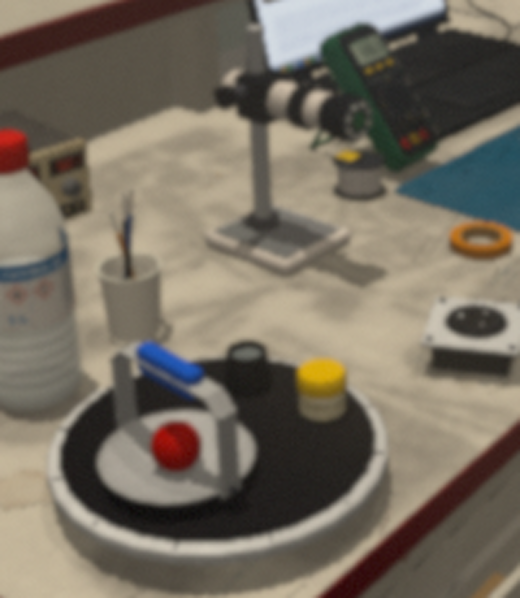

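The top view shows the dish on the left half of the turntable, its blue grip running roughly along world x. The lens end is at crop pixel (597,265), facing the robot. I'll cross-check these with the scene camera and get the shelf position.

```bash
python3 - <<'E'
from h import *
t=np.load('top0.npz');s=np.load('scene0.npz')
P=s['P'];hsv=cv2.cvtColor(s['im'],cv2.COLOR_RGB2HSV);H,S,V=hsv[...,0],hsv[...,1],hsv[...,2]
box=np.zeros_like(H,bool);box[230:340,140:290]=1
m=box&(H>100)&(H<130)&(S>120);p=P[m];p=p[p[:,2]>.09];print('blue',m.sum(),np.median(p,0).round(4),np.percentile(p,2,axis=0).round(3),np.percentile(p,98,axis=0).round(3))
m=box&((H<8)|(H>172))&(S>120);p=P[m];p=p[p[:,2]>.03]
A=np.c_[2*p,np.ones(len(p))];x=np.linalg.lstsq(A,(p**2).sum(1),rcond=None)[0];print('ball',x[:3].round(4),'r',np.sqrt(x[3]+x[:3]@x[:3]))
# barrel from both
for n,q in(('scene',P[120:180,205:280].reshape(-1,3)),('top',t['P'][96:180,285:335].reshape(-1,3))):
    q=q[(q[:,2]>.135)&(q[:,2]<.175)&(q[:,0]>.59)&(q[:,0]<.78)&(q[:,1]<-.13)&(q[:,1]>-.2)]
    print(n,len(q),'xmin',np.percentile(q[:,0],[.5,1,3,6]).round(4))
    from scipy.optimize import least_squares
    b=q[(q[:,0]>.61)&(q[:,0]<.70)]
    f=lambda k:np.hypot(b[:,1]-k[0]-k[1]*(b[:,0]-.6),b[:,2]-(.15 if n=='top' else k[2]))-k[3]
    r=least_squares(f,[-.16,0,.15,.02],loss='soft_l1',f_scale=.001);print(r.x.round(4),np.abs(r.fun).mean())
q=t['P'];print('shelf',[(v,q[v,250].round(3).tolist()) for v in range(30,104,8)])
sh=P[60:110,60:250].reshape(-1,3);print('shelf scene',np.nanpercentile(sh,[5,50,95],axis=0).round(3))
# turntable circle from top
T=t['P'];im=t['im'];d=T[...,2];bx=np.zeros_like(d,bool);bx[165:270,138:242]=1
q=T[bx&(d>.025)&(d<.04)];h=cv2.convexHull((q[:,:2]*1e4).astype(np.float32));print('tt',np.array(cv2.minEnclosingCircle(h)[0])/1e4,cv2.minEnclosingCircle(h)[1]/1e4)
E
```

```text
blue 209 [0.4871 0.1976 0.1211] [0.464 0.189 0.105] [0.515 0.202 0.123]
ball [0.4929 0.1915 0.0527] r 0.01909261111951057
scene 892 xmin [0.6043 0.6047 0.6059 0.6067]
[-0.157  -0.0791  0.1486  0.0183] 0.0015822514602178807
top 1099 xmin [0.6052 0.6054 0.6072 0.6105]
[-0.1583 -0.0531  0.3392  0.0172] 0.0018359920000506481
shelf [(30, [0.742, -0.011, 0.502]), (38, [0.739, -0.011, 0.487]), (46, [0.838, -0.009, 0.265]), (54, [0.821, -0.009, 0.268]), (62, [0.805, -0.009, 0.266]), (70, [0.788, -0.009, 0.267]), (78, [0.772, -0.009, 0.267]), (86, [0.755, -0.009, 0.269]), (94, [0.738, -0.009, 0.27]), (102, [0.813, -0.007, -0.002])]
shelf scene [[ 0.739 -0.412  0.252]
 [ 0.985 -0.128  0.267]
 [ 1.063  0.047  0.323]]
tt [0.49615571 0.14714542] 0.11788006591796875
```

>>> play_rows:
  moves:
    - [1,[0,0,-2],[0,0,-0.1]]
    - [1,[0,0,-2],[0,0,-0.1]]

```text
clock: 0.27
eef_pos: [0.1155, -0.485, 0.2699]
tool_rot: [0.976, 0.218, -0.0, -0.003]
ft_force: [1.3, -1.0, 0.0]
grip_width: 0.0847
```

```bash
python3 -c "
from h import *
o=bot.get_obs();print(o['joint_pos'].round(3),o['eef_pos'].round(4),o['tool_rot'].round(4))"
```

```text
[-1.337  0.229  0.09   1.437  0.     1.366] [ 0.1155 -0.485   0.2699] [ 0.9761  0.2175 -0.     -0.0025]
```

>>> play_rows:
  moves:
    - [1,[0,0,0],[0,0,-0.12]]
    - [1,[0,0,0],[0,0,-0.12]]
    - [1,[0,0,0],[0,0,-0.12]]
    - [1,[0,0,0],[0,0,-0.12]]
    - [1,[0,0,0],[0,0,-0.12]]
    - [1,[0,0,0],[0,0,-0.12]]
    - [1,[0,0,0],[0,0,-0.12]]
    - [1,[0,0,0],[0,0,-0.12]]
    - [1,[0,0,0],[0,0,-0.12]]
    - [1,[0,0,0],[0,0,-0.12]]
    - [1,[0,0,0],[0,0,-0.12]]
    - [1,[0,0,0],[0,0,-0.12]]

```text
clock: 1.27
eef_pos: [0.1158, -0.4861, 0.2707]
tool_rot: [0.59, 0.807, 0.0, -0.001]
ft_force: [-0.3, -0.2, 0.8]
grip_width: 0.0856
```

>>> play_rows:
  moves:
    - [1,[0,0,0],[0,0,-0.12]]
    - [1,[0,0,0],[0,0,-0.12]]
    - [1,[0,0,0],[0,0,-0.12]]
    - [1,[0,0,0],[0,0,-0.12]]
    - [1,[0,0,0],[0,0,-0.12]]
    - [1,[0,0,0],[0,0,-0.12]]
    - [1,[0,0,0],[0,0,-0.12]]
    - [1,[0,0,0],[0,0,-0.12]]
    - [1,[0,0,0],[0,0,-0.12]]
    - [1,[0,0,0],[0,0,-0.1]]

```text
clock: 2.1
eef_pos: [0.1158, -0.4861, 0.2708]
tool_rot: [0.041, 0.999, 0.001, -0.0]
ft_force: [-0.0, -0.3, 0.6]
grip_width: 0.0855
```

```bash
cat >> h.py <<'E'
from scipy.spatial.transform import Rotation as R
def go(target,yaw=None):
    o=bot.get_obs();r=R.from_quat(o['tool_rot']);M=r.as_matrix()
    y=np.arctan2(M[1,0],M[0,0])
    print('clk',o['clock'],'pos',o['eef_pos'].round(4),'yaw',y.round(4),'tilt xy',M[:2,2].round(4),'j',o['joint_pos'].round(3),'ft',o['ft_force'].round(1),'w',round(o['grip_width'],4))
    if target is not None: print('shift cm tool',(M.T@(np.array(target)-o['eef_pos'])*100).round(2))
    if yaw is not None: print('turn',-((yaw-y+np.pi)%(2*np.pi)-np.pi))
E
python3 -c "
from h import *
go([.49,.195,.25],3.048)"
```

```text
clk 2.1 pos [ 0.1158 -0.4861  0.2708] yaw 3.0594 tilt xy [-0.0003  0.0012] j [-1.337  0.228  0.091  1.435 -0.    -1.255] ft [-0.  -0.3  0.6] w 0.0855
shift cm tool [-31.71  70.95   2.15]
turn 0.011387690510620718
```

>>> play_rows:
  moves:
    - [1,[-0.7,1.5,0],[0,0,0]]
    - [1,[-1.3,2.9,0],[0,0,0]]
    - [1,[-1.3,2.9,0],[0,0,0]]
    - [1,[-1.3,2.9,0],[0,0,0]]
    - [1,[-1.3,2.9,0],[0,0,0]]
    - [1,[-1.3,2.9,0],[0,0,0]]
    - [1,[-1.3,2.9,0],[0,0,0]]
    - [1,[-1.3,2.9,0],[0,0,0]]
    - [1,[-1.3,2.9,0],[0,0,0]]
    - [1,[-1.3,2.9,0],[0,0,0]]
    - [1,[-1.3,2.9,0],[0,0,0]]
    - [1,[-1.3,2.9,0],[0,0,0]]

```text
clock: 3.1
eef_pos: [0.2947, -0.1653, 0.2711]
tool_rot: [0.044, 0.999, 0.0, -0.0]
ft_force: [1.0, -0.2, -0.2]
grip_width: 0.0851
```

>>> play_rows:
  moves:
    - [1,[-1.3,2.9,0],[0,0,0]]
    - [1,[-1.3,2.9,0],[0,0,0]]
    - [1,[-1.3,2.9,0],[0,0,0]]
    - [1,[-1.3,2.9,0],[0,0,0]]
    - [1,[-1.3,2.9,0],[0,0,0]]
    - [1,[-1.3,2.9,0],[0,0,0]]
    - [1,[-1.3,2.9,0],[0,0,0]]
    - [1,[-1.3,2.9,0],[0,0,0]]
    - [1,[-1.3,2.9,0],[0,0,0]]
    - [1,[-1.3,2.9,0],[0,0,0]]
    - [1,[-1.3,2.9,0],[0,0,0]]
    - [1,[-1.3,2.9,0],[0,0,0]]

```text
clock: 4.1
eef_pos: [0.4806, 0.1676, 0.2707]
tool_rot: [0.044, 0.999, -0.0, -0.0]
ft_force: [0.4, 0.3, 0.9]
grip_width: 0.0852
```

>>> play_rows:
  moves:
    - [1,[-1.1,2.7,0.5],[0,0,0]]
    - [1,[0,0,0.5],[0,0,0]]
    - [1,[0,0,0],[0,0,0]]
    - [1,[0,0,0],[0,0,0]]

```text
clock: 4.43
eef_pos: [0.4929, 0.1916, 0.2603]
tool_rot: [0.044, 0.999, -0.001, -0.001]
ft_force: [0.7, 0.8, -0.0]
grip_width: 0.085
```

```bash
cat >> h.py <<'E'
def wpts(d):
    i=bot.camera_info('wrist');K=np.array(i['K']);T=np.array(i['T_tool_cam'])
    v,u=np.mgrid[:d.shape[0],:d.shape[1]].astype(float)
    x=(u-K[0,2])/K[0,0];y=(v-K[1,2])/K[1,1];th=np.hypot(x,y)+1e-9
    k=np.tan(th)/th
    p=np.stack([x*k*d,-y*k*d,-d],-1)
    p=p@T[:3,:3].T+T[:3,3]
    o=bot.get_obs();M=R.from_quat(o['tool_rot']).as_matrix()
    p=p@M.T+o['eef_pos'];p[d==0]=np.nan;return p
def grip():
    im,d=cam('wrist');P=wpts(d);hsv=cv2.cvtColor(im,cv2.COLOR_RGB2HSV);H,S,V=cv2.split(hsv)
    m=(H>100)&(H<130)&(S>130)&(V>60);m&=~np.isnan(P[...,0])
    p=P[m];print('blue',m.sum(),np.median(p,0).round(4))
    top=p[p[:,2]>np.percentile(p[:,2],80)-.006][:,:2]
    r=cv2.minAreaRect((top*1e4).astype(np.float32));print('top',len(top),np.percentile(p[:,2],80).round(4),np.array(r[0])/1e4,np.array(r[1])/1e4,r[2],'mean',top.mean(0))
    w,v=np.linalg.eigh(np.cov(top.T));print('axis ang',np.arctan2(v[1,1],v[0,1]))
    return im,d,P
E
python3 -c "
from h import *
go([.491,.194,.25],3.048)
im,d,P=grip();save('w1',im)
"
```

```text
clk 4.4333 pos [0.4929 0.1916 0.2603] yaw 3.054 tilt xy [-0.0026 -0.0014] j [ 0.371  0.291  0.147  1.43  -0.     0.458] ft [ 0.7  0.8 -0. ] w 0.085
shift cm tool [0.21 0.23 1.03]
turn 0.006035380006901736
blue 831 [0.495  0.1928 0.1252]
top 794 0.126 [0.57918433 0.18425146] [0.06284358 0.22615249] 70.73278045654297 mean [0.51123731 0.18804552]
axis ang 2.8695745710077296
```

View pics/w1.png

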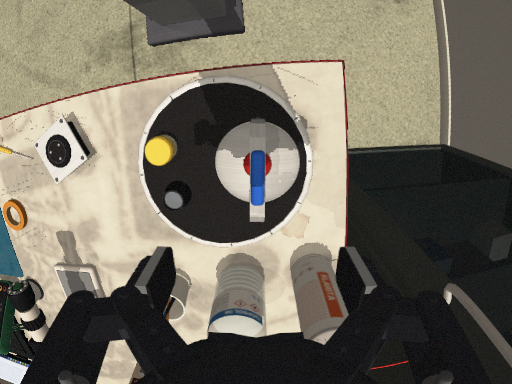

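```bash
sed -i 's/m&=~np.isnan(P\[...,0\])/m\&=~np.isnan(P[...,0]);m\&=(np.hypot(P[...,0]-.49,P[...,1]-.19)<.06)\&(P[...,2]>.1)/' h.py; python3 -c "
from h import *
im,d,P=grip()
T=np.load('top0.npz')['P'].reshape(-1,3);q=T[(T[:,2]>.13)&(T[:,2]<.24)&(T[:,1]>.03)&(T[:,0]<.74)];print(q.min(0),q.max(0))
S=np.load('scene0.npz')['P'].reshape(-1,3);q=S[(S[:,2]>.1)&(S[:,2]<.24)&(S[:,1]>.03)&(S[:,0]<.74)&(S[:,0]>.55)];print(np.percentile(q,[1,99],axis=0))
"
```

```text
blue 710 [0.4894 0.1942 0.1249]
top 710 0.1257 [0.49114448 0.19430328] [0.01288169 0.05383557] 84.66775512695312 mean [0.48990886 0.1941655 ]
axis ang 3.037548423831233
[0.59603073 0.03638306 0.13004906] [0.73969727 0.55718649 0.23997247]
[[0.59869048 0.12867888 0.10125077]
 [0.70450155 0.44423859 0.23689566]]
```

>>> play_rows:
  moves:
    - [1,[0.2,0.2,0.5],[0,0,0.014]]
    - [1,[0,0,1.5],[0,0,0]]
    - [1,[0,0,2],[0,0,0]]
    - [1,[0,0,2],[0,0,0]]
    - [1,[0,0,2],[0,0,0]]
    - [1,[0,0,2],[0,0,0]]
    - [1,[0,0,1],[0,0,0]]
    - [1,[0,0,0],[0,0,0]]
    - [1,[0,0,0],[0,0,0]]

```text
clock: 5.28
eef_pos: [0.4918, 0.1938, 0.1516]
tool_rot: [0.051, 0.999, -0.0, -0.0]
ft_force: [0.5, 0.2, 1.2]
grip_width: 0.0854
```

```bash
python3 -c "
from h import *
im,d,P=grip();go([.4905,.194,.096],3.04)
"
```

```text
blue 1617 [0.488  0.195  0.1252]
top 1594 0.1259 [0.49037949 0.19378588] [0.05037801 0.04043701] 32.35969924926758 mean [0.48925218 0.19494347]
axis ang 3.039539953607408
clk 5.3333 pos [0.4925 0.1942 0.1524] yaw 3.0391 tilt xy [0.0015 0.0006] j [ 0.376  0.344 -0.064  1.162  0.     0.478] ft [ 0.9  0.1 -0. ] w 0.0854
shift cm tool [ 0.21 -0.04  5.64]
turn -0.0009068930912317086
```

>>> play_rows:
  moves:
    - [1,[0.2,0,1],[0,0,0]]
    - [1,[0,0,1.5],[0,0,0]]
    - [1,[0,0,1.5],[0,0,0]]
    - [1,[0,0,1],[0,0,0]]
    - [1,[0,0,0.6],[0,0,0]]
    - [0.3,[0,0,0],[0,0,0]]
    - [-0.1,[0,0,0],[0,0,0]]
    - [-0.4,[0,0,0],[0,0,0]]
    - [-0.5,[0,0,0],[0,0,0]]
    - [-0.5,[0,0,0],[0,0,0]]

```text
clock: 6.17
eef_pos: [0.4905, 0.1947, 0.0961]
tool_rot: [0.051, 0.999, 0.0, 0.001]
ft_force: [-0.6, -0.3, -1.0]
grip_width: 0.0256
```

```bash
python3 -c "
from h import *
go([.4895,.1945,.096],3.04)
im,d,P=grip();save('w2',im)
s,_=cam('scene');save('s2',cv2.resize(s[220:350,130:300],None,fx=3,fy=3))
"
```

```text
clk 6.1667 pos [0.4905 0.1947 0.0961] yaw 3.0398 tilt xy [0.0014 0.0006] j [ 0.378  0.391 -0.153  1.025  0.     0.48 ] ft [-0.6 -0.3 -1. ] w 0.0256
shift cm tool [ 0.1  -0.03  0.01]
turn -0.000171658236150396
blue 2700 [0.4845 0.1948 0.1243]
top 2632 0.1249 [0.49119092 0.1942478 ] [0.01338124 0.05564014] 84.32688903808594 mean [0.48678756 0.19475354]
axis ang 3.0452707686166396
```

View pics/s2.png

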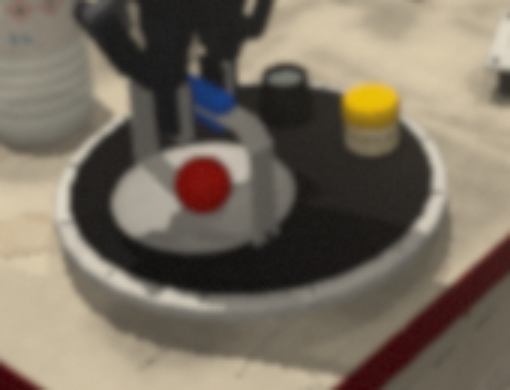

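>>> play_rows:
  moves:
    - [-0.55,[0,0,0],[0,0,0]]
    - [-0.6,[0,0,0],[0,0,0]]
    - [-0.65,[0,0,0],[0,0,0]]
    - [-0.7,[0,0,0],[0,0,0]]
    - [-0.8,[0,0,0],[0,0,0]]
    - [-1,[0,0,0],[0,0,0]]
    - [-1,[0,0,0],[0,0,0]]
    - [-1,[0,0,0],[0,0,0]]
    - [-1,[0,0,0],[0,0,0]]
    - [-1,[0,0,0],[0,0,0]]

```text
clock: 7.1
eef_pos: [0.4902, 0.1944, 0.0956]
tool_rot: [0.051, 0.999, -0.0, 0.0]
ft_force: [-0.3, -2.3, 4.5]
grip_width: 0.014
```

>>> play_rows:
  moves:
    - [-1,[0,0,-0.05],[0,0,0]]
    - [-1,[0,0,-0.1],[0,0,0]]
    - [-1,[0,0,-0.2],[0,0,0]]
    - [-1,[0,0,-0.3],[0,0,0]]
    - [-1,[0,0,-0.4],[0,0,0]]
    - [-1,[0,0,-0.4],[0,0,0]]
    - [-1,[0,0,-0.4],[0,0,0]]
    - [-1,[0,0,-0.4],[0,0,0]]
    - [-1,[0,0,-0.3],[0,0,0]]
    - [-1,[0,0,-0.2],[0,0,0]]
    - [-1,[0,0,-0.1],[0,0,0]]
    - [-1,[0,0,0],[0,0,0]]

```text
clock: 8.1
eef_pos: [0.4901, 0.1945, 0.1241]
tool_rot: [0.051, 0.999, 0.0, 0.0]
ft_force: [-0.4, 0.6, -1.9]
grip_width: 0.0135
```

```bash
python3 -c "
from h import *
go(None)
s,_=cam('scene');save('s3',cv2.resize(s[190:350,130:300],None,fx=3,fy=3))
"
```

```text
clk 8.1 pos [0.4901 0.1945 0.1241] yaw 3.0398 tilt xy [0.0005 0.0002] j [ 0.378  0.364 -0.113  1.093  0.     0.48 ] ft [-0.4  0.6 -1.9] w 0.0135
```

View pics/s3.png

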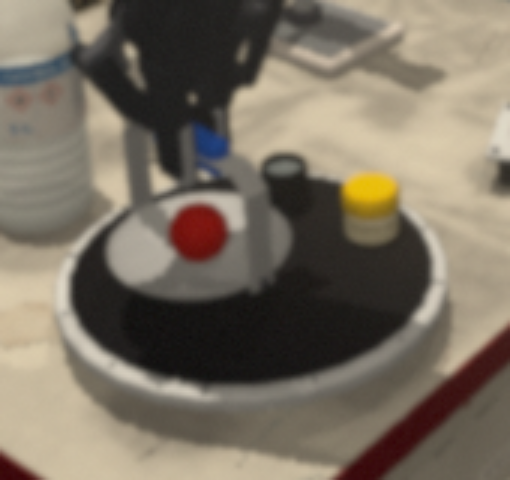

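>>> play_rows:
  moves:
    - [-1,[0,0,-0.1],[0,0,0]]
    - [-1,[0,0,-0.3],[0,0,0]]
    - [-1,[0,0,-0.5],[0,0,0]]
    - [-1,[0,0,-0.7],[0,0,0]]
    - [-1,[0,0,-0.8],[0,0,0]]
    - [-1,[0,0,-0.9],[0,0,0]]
    - [-1,[0,0,-0.9],[0,0,0]]
    - [-1,[0,0,-0.8],[0,0,0]]
    - [-1,[0,0,-0.7],[0,0,0]]
    - [-1,[0,0,-0.5],[0,0,0]]
    - [-1,[0,0,-0.3],[0,0,0]]
    - [-1,[0,0,-0.1],[0,0,0]]

```text
clock: 9.15
eef_pos: [0.4902, 0.1946, 0.1904]
tool_rot: [0.051, 0.999, 0.0, 0.0]
ft_force: [0.1, -0.9, -1.4]
grip_width: 0.0136
```

>>> play_rows:
  moves:
    - [-1,[0,0,0],[0,0,0.005]]
    - [-1,[0,0,0],[0,0,0.01]]
    - [-1,[0,0,0],[0,0,0.015]]
    - [-1,[0,0,0],[0,0,0.02]]
    - [-1,[0,0,0],[0,0,0.03]]
    - [-1,[0,0,0],[0,0,0.04]]
    - [-1,[0,0,0],[0,0,0.05]]
    - [-1,[0,0,0],[0,0,0.05]]
    - [-1,[0,0,0],[0,0,0.05]]
    - [-1,[0,0,0],[0,0,0.05]]
    - [-1,[0,0,0],[0,0,0.05]]
    - [-1,[0,0,0],[0,0,0.05]]

```text
clock: 10.15
eef_pos: [0.4898, 0.1944, 0.1895]
tool_rot: [0.26, 0.966, -0.0, -0.0]
ft_force: [-0.2, -0.3, -2.6]
grip_width: 0.0138
```

>>> play_rows:
  moves:
    - [-1,[0,0,0],[0,0,0.05]]
    - [-1,[0,0,0],[0,0,0.05]]
    - [-1,[0,0,0],[0,0,0.05]]
    - [-1,[0,0,0],[0,0,0.05]]
    - [-1,[0,0,0],[0,0,0.05]]
    - [-1,[0,0,0],[0,0,0.05]]
    - [-1,[0,0,0],[0,0,0.05]]
    - [-1,[0,0,0],[0,0,0.05]]
    - [-1,[0,0,0],[0,0,0.05]]
    - [-1,[0,0,0],[0,0,0.05]]
    - [-1,[0,0,0],[0,0,0.05]]
    - [-1,[0,0,0],[0,0,0.05]]

```text
clock: 11.15
eef_pos: [0.4898, 0.1944, 0.1895]
tool_rot: [0.533, 0.846, -0.0, -0.0]
ft_force: [0.5, -0.1, -2.2]
grip_width: 0.0139
```

>>> play_rows:
  moves:
    - [-1,[0,0,0],[0,0,0.05]]
    - [-1,[0,0,0],[0,0,0.05]]
    - [-1,[0,0,0],[0,0,0.05]]
    - [-1,[0,0,0],[0,0,0.05]]
    - [-1,[0,0,0],[0,0,0.05]]
    - [-1,[0,0,0],[0,0,0.05]]
    - [-1,[0,0,0],[0,0,0.05]]
    - [-1,[0,0,0],[0,0,0.04]]
    - [-1,[0,0,0],[0,0,0.03]]
    - [-1,[0,0,0],[0,0,0.02]]
    - [-1,[0,0,0],[0,0,0.015]]
    - [-1,[0,0,0],[0,0,0.01]]

```text
clock: 12.15
eef_pos: [0.4899, 0.1944, 0.1896]
tool_rot: [0.713, 0.701, -0.0, -0.0]
ft_force: [0.4, 1.0, -2.6]
grip_width: 0.0137
```

```bash
cat >> h.py <<'E'
def ball(n='scene',box=None):
    im,d=cam(n);P=pts(n,d);H,S,V=cv2.split(cv2.cvtColor(im,cv2.COLOR_RGB2HSV))
    o=bot.get_obs()['eef_pos'];dist=np.linalg.norm(P-(o-[0,0,.04]),axis=-1)
    m=((H<8)|(H>172))&(S>120)&(dist<.06);p=P[m]
    f=__import__('scipy.optimize',fromlist=['x']).least_squares(lambda c:np.linalg.norm(p-c,axis=1)-.017,p.mean(0)-[0,0,.01],loss='soft_l1',f_scale=.001)
    v,u=np.nonzero(m);print(n,'ball px',m.sum(),u.mean().round(1),v.mean().round(1),'centre',f.x.round(4),np.abs(f.fun).mean().round(4));return im,d,P
E
python3 -c "
from h import *
im,d,P=ball();ball('top')
go([.525,-.153,.1897],1.51)
"
```

```text
scene ball px 284 195.2 233.2 centre [0.4885 0.1912 0.1485] 0.0008
top ball px 30 162.2 221.5 centre [0.487  0.1919 0.1493] 0.0006
clk 12.25 pos [0.4899 0.1945 0.1897] yaw 1.5546 tilt xy [-0.0001 -0.    ] j [ 0.378  0.315 -0.003  1.252  0.     1.965] ft [ 0.3  0.6 -2. ] w 0.0135
shift cm tool [-34.68   4.07   0.  ]
turn 0.04459161084078733
```

>>> play_rows:
  moves:
    - [-1,[-0.1,0.01,0],[0,0,0]]
    - [-1,[-0.2,0.02,0],[0,0,0]]
    - [-1,[-0.3,0.04,0],[0,0,0]]
    - [-1,[-0.4,0.05,0],[0,0,0]]
    - [-1,[-0.5,0.06,0],[0,0,0]]
    - [-1,[-0.6,0.07,0],[0,0,0]]
    - [-1,[-0.7,0.08,0],[0,0,0]]
    - [-1,[-0.8,0.09,0],[0,0,0]]
    - [-1,[-0.9,0.11,0],[0,0,0]]
    - [-1,[-1.0,0.12,0],[0,0,0]]
    - [-1,[-1.1,0.13,0],[0,0,0]]
    - [-1,[-1.2,0.14,0],[0,0,0]]

```text
clock: 13.25
eef_pos: [0.498, 0.1151, 0.1898]
tool_rot: [0.713, 0.701, 0.0, 0.0]
ft_force: [0.1, -0.7, -2.2]
grip_width: 0.014
```

>>> play_rows:
  moves:
    - [-1,[-1.2,0.14,0],[0,0,0.004]]
    - [-1,[-1.2,0.14,0],[0,0,0.004]]
    - [-1,[-1.2,0.14,0],[0,0,0.004]]
    - [-1,[-1.2,0.14,0],[0,0,0.004]]
    - [-1,[-1.2,0.14,0],[0,0,0.004]]
    - [-1,[-1.2,0.14,0],[0,0,0.004]]
    - [-1,[-1.2,0.14,0],[0,0,0.004]]
    - [-1,[-1.2,0.1,0],[0,0,0.004]]
    - [-1,[-1.2,0.1,0],[0,0,0.004]]
    - [-1,[-1.2,0.1,0],[0,0,0.004]]
    - [-1,[-1.2,0.1,0],[0,0,0.004]]
    - [-1,[-1.2,0.1,0],[0,0,0]]

```text
clock: 14.25
eef_pos: [0.5072, -0.0293, 0.1898]
tool_rot: [0.728, 0.685, -0.0, 0.0]
ft_force: [0.1, -0.1, -1.9]
grip_width: 0.0136
```

>>> play_rows:
  moves:
    - [-1,[-1.2,0.1,0],[0,0,0]]
    - [-1,[-1.1,0.08,0],[0,0,0]]
    - [-1,[-1.0,0.06,0],[0,0,0]]
    - [-1,[-0.9,0.05,0],[0,0,0]]
    - [-1,[-0.8,0.05,0],[0,0,0]]
    - [-1,[-0.7,0.05,0],[0,0,0]]
    - [-1,[-0.6,0.04,0],[0,0,0]]
    - [-1,[-0.5,0.03,0],[0,0,0]]
    - [-1,[-0.4,0.02,0],[0,0,0]]
    - [-1,[-0.3,0.01,0],[0,0,0]]
    - [-1,[-0.2,0,0],[0,0,0]]
    - [-1,[-0.1,0,0],[0,0,0]]

```text
clock: 15.25
eef_pos: [0.5075, -0.1064, 0.1898]
tool_rot: [0.728, 0.686, -0.0, -0.0]
ft_force: [-0.0, -0.2, -2.5]
grip_width: 0.0135
```

```bash
python3 - <<'E'
from h import *
from scipy.optimize import least_squares
ball('top');im,d,P=ball()
o=bot.get_obs()['eef_pos']
save('s4',cv2.resize(im[100:260,180:330],None,fx=4,fy=3.75,interpolation=cv2.INTER_CUBIC))
# lens in current views
for n in('scene','top'):
    i2,d=cam(n);P=pts(n,d);q=P.reshape(-1,3);q=q[(q[:,2]>.125)&(q[:,2]<.175)&(q[:,0]>.592)&(q[:,0]<.78)&(q[:,1]<-.13)&(q[:,1]>-.2)]
    b=q[(q[:,0]>.609)&(q[:,0]<.63)];print(n,np.percentile(q[:,0],[.5,1,3,6]).round(4),'y range near lens',np.percentile(b[:,1],[1,99]).round(4),'z',np.percentile(b[:,2],[1,99]).round(4))
go([.525,-.153,.1897],1.51)
E
```

```text
h.py:39: RuntimeWarning: Mean of empty slice.
  f=__import__('scipy.optimize',fromlist=['x']).least_squares(lambda c:np.linalg.norm(p-c,axis=1)-.017,p.mean(0)-[0,0,.01],loss='soft_l1',f_scale=.001)
  ret = um.true_divide(
Traceback (most recent call last):
  File "h.py", line 39, in ball
    f=__import__('scipy.optimize',fromlist=['x']).least_squares(lambda c:np.linalg.norm(p-c,axis=1)-.017,p.mean(0)-[0,0,.01],loss='soft_l1',f_scale=.001)
ValueError: Initial guess is outside of provided bounds
```

```bash
python3 - <<'E'
from h import *
t=np.load('top0.npz');P=t['P'];i=bot.camera_info('top');K=np.array(i['K']);T=np.array(i['world_from_camera'])
m=np.zeros(P.shape[:2],bool);m[96:180,285:335]=1
m&=(P[...,2]>.12)&(P[...,2]<.18)&(P[...,1]<-.13)
L=[]
for v in range(100,174):
    u=np.nonzero(m[v])[0]
    if len(u)<8:continue
    c=(u.min()+u.max())/2
    r=T[:3,:3]@np.array([(c-K[0,2])/K[0,0],-(v-K[1,2])/K[1,1],-1]);k=(.15-T[2,3])/r[2];w=T[:3,3]+k*r
    L.append([v,u.min(),u.max(),w[0],w[1]])
L=np.array(L);print(L[::4].round(3).tolist(), L[-1].round(3))
for lo,hi in((.6,.70),(.6,.77),(.6,.66)):
    k=(L[:,3]>lo)&(L[:,3]<hi);A=np.c_[L[k,3]-.605,np.ones(k.sum())];print(lo,hi,np.linalg.lstsq(A,L[k,4],rcond=None)[0].round(4),np.median(L[k,4]))
im,d,Ps=ball();save('s4',cv2.resize(im[100:260,180:330],None,fx=4,fy=3.75,interpolation=cv2.INTER_CUBIC))
# base plate
b=np.zeros(P.shape[:2],bool);b[96:200,270:335]=1
go([.525,-.153,.1897],1.51)
E
```

```text
[[101.0, 313.0, 321.0, 0.765, -0.164], [105.0, 310.0, 324.0, 0.756, -0.164], [109.0, 310.0, 317.0, 0.746, -0.156], [115.0, 304.0, 327.0, 0.732, -0.16], [119.0, 308.0, 327.0, 0.723, -0.165], [123.0, 308.0, 327.0, 0.713, -0.164], [127.0, 308.0, 326.0, 0.704, -0.163], [131.0, 310.0, 324.0, 0.694, -0.163], [135.0, 310.0, 324.0, 0.685, -0.163], [139.0, 310.0, 324.0, 0.676, -0.163], [143.0, 308.0, 325.0, 0.666, -0.161], [147.0, 309.0, 324.0, 0.657, -0.161], [151.0, 310.0, 324.0, 0.648, -0.162], [155.0, 310.0, 324.0, 0.638, -0.162], [159.0, 308.0, 325.0, 0.629, -0.161], [163.0, 308.0, 325.0, 0.62, -0.16], [167.0, 308.0, 325.0, 0.61, -0.16]] [ 1.69e+02  3.09e+02  3.24e+02  6.06e-01 -1.60e-01]
0.6 0.7 [-0.0233 -0.1603] -0.16122070686373394
0.6 0.77 [-0.0126 -0.1608] -0.16138042761507446
0.6 0.66 [-0.0364 -0.16  ] -0.16068374342970615
scene ball px 170 291.8 172.8 centre [ 0.5056 -0.1101  0.1486] 0.001
clk 15.35 pos [ 0.5075 -0.1062  0.1898] yaw 1.5109 tilt xy [0.     0.0001] j [-0.206  0.298 -0.027  1.246  0.     1.424] ft [-0.2  0.5 -2.2] w 0.0139
shift cm tool [-4.57  2.03  0.01]
turn 0.0009005728456594753
```

View pics/s4.png

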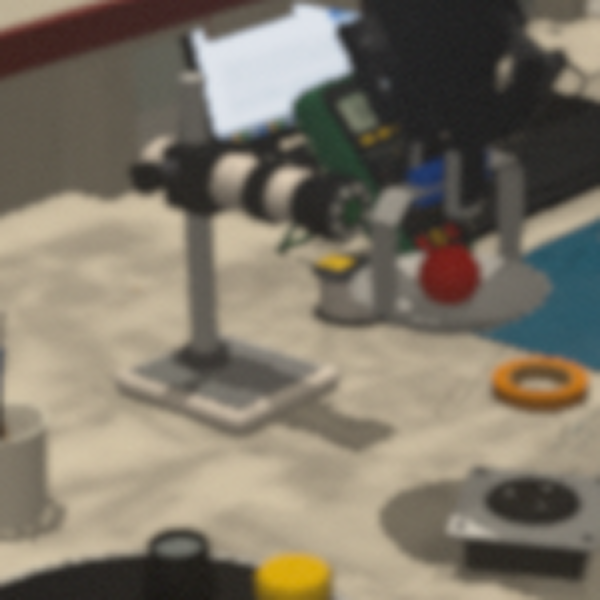

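```bash
python3 - <<'E'
from h import *
from scipy.optimize import least_squares
for n in('scene','top'):
    q=np.load(n+'0.npz')['P'].reshape(-1,3)
    q=q[(q[:,2]>.12)&(q[:,2]<.18)&(q[:,1]<-.13)&(q[:,1]>-.19)]
    for lo,hi,rr in((.607,.628,.021),(.634,.652,.0175),(.657,.667,.021),(.676,.694,.0175)):
        b=q[(q[:,0]>lo)&(q[:,0]<hi)]
        for fr in(0,1):
            f=lambda k:np.hypot(b[:,1]-k[0],b[:,2]-k[1])-(k[2] if fr else rr)
            r=least_squares(f,[-.16,.15,.02],loss='soft_l1',f_scale=.0007);print(n,lo,len(b),'free' if fr else rr,r.x[:3].round(4),np.median(abs(r.fun)).round(4))
E
```

```text
scene 0.607 203 0.021 [-0.1611  0.1481  0.02  ] 0.0014
scene 0.607 203 free [-0.1582  0.1493  0.0182] 0.0014
scene 0.634 77 0.0175 [-0.1615  0.1479  0.02  ] 0.0012
scene 0.634 77 free [-0.1601  0.1487  0.0162] 0.001
scene 0.657 84 0.021 [-0.1645  0.1477  0.02  ] 0.0012
scene 0.657 84 free [-0.1622  0.1485  0.019 ] 0.0011
scene 0.676 83 0.0175 [-0.1628  0.148   0.02  ] 0.0008
scene 0.676 83 free [-0.1616  0.1486  0.0164] 0.0007
top 0.607 168 0.021 [-0.1606  0.1482  0.02  ] 0.0007
top 0.607 168 free [-0.1604  0.1491  0.0202] 0.0007
top 0.634 112 0.0175 [-0.1613  0.1473  0.02  ] 0.001
top 0.634 112 free [-0.1613  0.1481  0.0168] 0.001
top 0.657 80 0.021 [-0.1624  0.1465  0.02  ] 0.0009
top 0.657 80 free [-0.1619  0.1483  0.0195] 0.0008
top 0.676 118 0.0175 [-0.1625  0.1475  0.02  ] 0.0006
top 0.676 118 free [-0.1625  0.1482  0.0169] 0.0006
```

>>> play_rows:
  moves:
    - [-1,[-0.1,0.05,0],[0,0,0]]
    - [-1,[-0.2,0.1,0],[0,0,0]]
    - [-1,[-0.3,0.1,0],[0,0,0]]
    - [-1,[-0.4,0.2,0],[0,0,0]]
    - [-1,[-0.5,0.2,0],[0,0,0]]
    - [-1,[-0.5,0.2,0],[0,0,0]]
    - [-1,[-0.5,0.2,0],[0,0,0]]
    - [-1,[-0.5,0.2,0],[0,0,0]]
    - [-1,[-0.5,0.1,0],[0,0,0]]
    - [-1,[-0.4,0.1,0],[0,0,0]]
    - [-1,[-0.3,0.1,0],[0,0,0]]
    - [-1,[-0.2,0.05,0],[0,0,0]]

```text
clock: 16.35
eef_pos: [0.5208, -0.1516, 0.1897]
tool_rot: [0.728, 0.685, -0.0, -0.0]
ft_force: [-0.3, 0.1, -0.8]
grip_width: 0.0137
```

>>> play_rows:
  moves:
    - [-1,[-0.1,0.05,0],[0,0,0]]
    - [-1,[0,0,0],[0,0,0]]
    - [-1,[0,0,0],[0,0,0]]
    - [-1,[0,0,0],[0,0,0]]
    - [-1,[0,0,0],[0,0,0]]
    - [-1,[0,0,0],[0,0,0]]

```text
clock: 16.85
eef_pos: [0.5212, -0.152, 0.1898]
tool_rot: [0.728, 0.686, 0.0, -0.0]
ft_force: [-0.4, -0.2, -1.3]
grip_width: 0.0136
```

```bash
python3 - <<'E'
from h import *
im,d,P=ball();go([.525,-.155,.1897],1.53)
w,dw=cam('wrist');W=wpts(dw);save('w5',w);np.savez('w5.npz',im=w,P=W)
H,S,V=cv2.split(cv2.cvtColor(w,cv2.COLOR_RGB2HSV))
m=((H<8)|(H>172))&(S>120)&(np.abs(W[...,2]-.15)<.03)
p=W[m];print('wrist ball',m.sum(),p.mean(0) if len(p) else 0)
E
```

```text
scene ball px 157 298.7 164.5 centre [ 0.5196 -0.1558  0.1484] 0.0013
clk 16.9 pos [ 0.5212 -0.152   0.1898] yaw 1.5111 tilt xy [-0. -0.] j [-0.284  0.346  0.04   1.265 -0.     1.347] ft [-0.   0.6 -1.9] w 0.0139
shift cm tool [-0.27  0.4   0.01]
turn -0.018940502182880792
wrist ball 337 [ 0.5406267  -0.14924104  0.1584369 ]
```

View pics/w5.png

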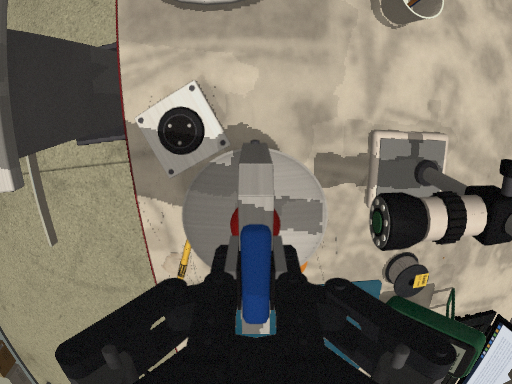

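```bash
python3 - <<'E'
from h import *
from scipy.optimize import least_squares
z=np.load('w5.npz');w,W=z['im'],z['P'];H,S,V=cv2.split(cv2.cvtColor(w,cv2.COLOR_RGB2HSV))
b=np.zeros(H.shape,bool);b[190:255,365:420]=1
p=W[b];p=p[(p[:,2]>.12)&(p[:,2]<.18)&(p[:,0]>.58)&(p[:,0]<.64)]
print('front x',np.percentile(p[:,0],[1,5,10,25,50]).round(4))
c=p[(p[:,0]>.609)&(p[:,0]<.63)]
f=lambda k:np.hypot(c[:,1]-k[0],c[:,2]-k[1])-.021
r=least_squares(f,[-.16,.15],loss='soft_l1',f_scale=.0007);print('lens axis yz',r.x,len(c),np.median(abs(r.fun)))
m=((H<8)|(H>172))&(S>120)&(np.indices(H.shape)[0]<255)&(np.indices(H.shape)[0]>195)&(abs(np.indices(H.shape)[1]-255)<40)
p=W[m];p=p[(p[:,2]>.13)&(p[:,2]<.18)];r=least_squares(lambda k:np.linalg.norm(p-k,axis=1)-.017,[.52,-.155,.15],loss='soft_l1',f_scale=.0007);print('ball',r.x,len(p),np.median(abs(r.fun)))
m=(abs(W[...,2]-.144)<.004)&(np.hypot(W[...,0]-.52,W[...,1]+.153)<.065)&(V>90);q=W[m][:,:2];print(len(q),cv2.minEnclosingCircle((q*1e4).astype(np.float32)))
E
```

```text
front x [0.6063 0.6069 0.6073 0.6083 0.6138]
lens axis yz [-0.15926928  0.15052711] 1592 0.0004112119404251907
ball [ 0.52031145 -0.15427858  0.15116735] 294 0.00019751161576928022
5204 ((5197.53076171875, -1520.353271484375), 527.6763916015625)
```

>>> play_rows:
  moves:
    - [-1,[-0.01,0.03,0],[0,0,-0.003]]
    - [-1,[-0.03,0.08,0],[0,0,-0.004]]
    - [-1,[-0.05,0.13,0],[0,0,-0.004]]
    - [-1,[-0.05,0.13,0],[0,0,-0.004]]
    - [-1,[-0.03,0.13,0],[0,0,-0.004]]
    - [-1,[-0.02,0.08,0],[0,0,-0.001]]
    - [-1,[0,0.03,0],[0,0,0]]
    - [-1,[0,0,0],[0,0,0]]
    - [-1,[0,0,0],[0,0,0]]
    - [-1,[0,0,0],[0,0,0]]
    - [-1,[0,0,0],[0,0,0]]
    - [-1,[0,0,0],[0,0,0]]

```text
clock: 17.95
eef_pos: [0.5272, -0.1543, 0.1898]
tool_rot: [0.721, 0.693, 0.0, 0.0]
ft_force: [0.7, -0.5, -1.9]
grip_width: 0.0136
```

```bash
cat > fin.py <<'E'
from h import *
from scipy.optimize import least_squares
go(None)
w,d=cam('wrist');W=wpts(d);H,S,V=cv2.split(cv2.cvtColor(w,cv2.COLOR_RGB2HSV))
b=np.zeros(H.shape,bool);b[150:300,350:512]=1
p=W[b];p=p[(p[:,2]>.12)&(p[:,2]<.18)&(abs(p[:,1]+.16)<.03)]
front=np.percentile(p[(p[:,0]>.58)&(p[:,0]<.64)][:,0],[1,5,10]);print('front x',front.round(4))
for lo,hi in((.609,.628),(.634,.652),(.657,.667),(.676,.694)):
    c=p[(p[:,0]>lo)&(p[:,0]<hi)]
    if len(c)<50:continue
    r=least_squares(lambda k:np.hypot(c[:,1]-k[0],c[:,2]-.1505)-k[1],[-.16,.02],loss='soft_l1',f_scale=.0007);print('axis',c[:,0].mean().round(4),r.x.round(4),len(c),np.median(abs(r.fun)).round(4))
v,u=np.indices(H.shape)
m=((H<8)|(H>172))&(S>120)&(v<255)&(v>195)&(abs(u-255)<40)
q=W[m];q=q[(q[:,2]>.13)&(q[:,2]<.18)];r=least_squares(lambda k:np.linalg.norm(q-k,axis=1)-.017,[.525,-.155,.15],loss='soft_l1',f_scale=.0007);B=r.x;print('ball',B.round(4),len(q))
# dish hollow: sphere radius .12 fit -> centre axis gives level / middle
e=bot.get_obs()['eef_pos'];k=np.hypot(W[...,0]-e[0],W[...,1]-e[1]);m=(k<.047)&(W[...,2]>.128)&(W[...,2]<.147)&(S<60)
q=W[m];r=least_squares(lambda c:np.linalg.norm(q-c,axis=1)-.12,[e[0],e[1],.253],loss='soft_l1',f_scale=.0007);print('hollow centre',r.x.round(4),len(q),np.median(abs(r.fun)).round(5))
E
python3 fin.py;sleep 0;python3 -c "
from h import *
ball()"
```

```text
clk 17.95 pos [ 0.5272 -0.1543  0.1898] yaw 1.5308 tilt xy [ 0. -0.] j [-0.285  0.358  0.059  1.271  0.     1.326] ft [ 0.7 -0.5 -1.9] w 0.0136
front x [0.6065 0.607  0.6074]
axis 0.6177 [-0.1592  0.021 ] 1486 0.0004
axis 0.6435 [-0.1599  0.0172] 840 0.0007
axis 0.6614 [-0.1607  0.0194] 708 0.0009
axis 0.686 [-0.1613  0.0171] 590 0.0004
ball [ 0.5263 -0.1564  0.1512] 295
hollow centre [ 0.5271 -0.156   0.2542] 7007 0.00041
scene ball px 152 297.0 163.7 centre [ 0.5257 -0.157   0.1485] 0.0011
```

```bash
python3 -c "
from h import *
im,d,P=ball();save('s6',cv2.resize(im[80:350,60:340],None,fx=2.1,fy=2.1,interpolation=cv2.INTER_CUBIC));go(None)"
```

```text
scene ball px 151 297.0 163.6 centre [ 0.5254 -0.1575  0.1481] 0.0012
clk 18.1 pos [ 0.5272 -0.1543  0.1898] yaw 1.5308 tilt xy [0. 0.] j [-0.285  0.358  0.059  1.271  0.     1.326] ft [ 0.   0.5 -1.6] w 0.013
```

View pics/s6.png

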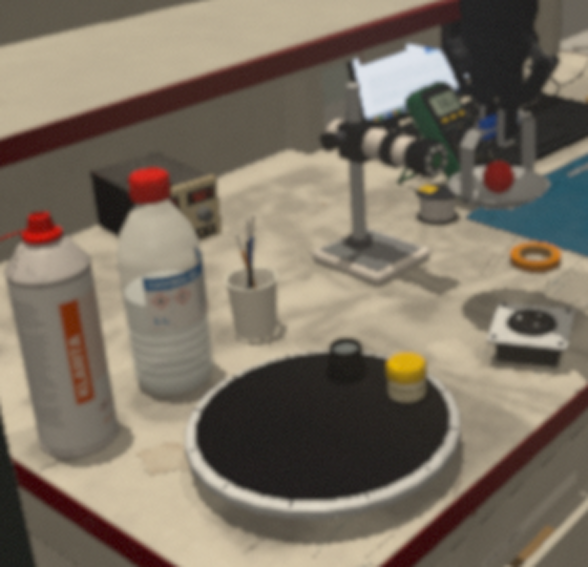

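The ball sits in the middle of the dish at crop pixel (498,177), in front of the lens at (437,160), with the arch's open side facing it. Everything else is standing where it was.

```bash
python3 -c "
from h import *
print(bot.job_done())"
```

```text
the job is handed in; nothing more can be done
None
```

I gripped the dish by its blue handle, lifted it straight off the turntable and turned it about 86° in the air (yaw 3.04 to 1.53 rad). I then carried it gently to the microscope and handed the job in at about 18 s, still holding it.

- **Position:** by the wrist camera, the ball was at (0.526, -0.156, 0.151). The focus point worked out from the measured lens and barrel axis was (0.5265, -0.156, 0.1505), so the two agree to within about 1 mm.
- **Ball and dish:** the ball was within about 1 mm of the lowest point of the hollow. The tool tilt read zero, and the arm stayed steady between the last two readings.
- **Surroundings:** the last picture showed the jar, loupe, bottles, swabs, tape, trackball and microscope standing as before.

**Checks that disagreed or failed:** the scene camera read the ball about 3 mm lower than the wrist camera did. It read the lens low too, by 1–2 mm, so the height of ball against lens still agreed. One ball check with the top camera failed because the arm was in the way, so the final position rests on the wrist and scene cameras. The hollow's centre came out about 2 mm off the tool axis in y, within calibration.

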